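Lay a battery pack on its charging dock and switch on

TASK

Put the large battery pack on charge without picking it up: push it, still upright, across the bench until its foot rests against the entry edge of the dock's deck, then push high on it so that it tips over onto its side on the deck. Slide it straight and fully home until its top end meets the brass contacts, centred on the contact block, then swing the steel bar closed behind it and last throw the switch on the contact block fully over to on. Leave the flasks, crockery and spare battery where they stand, and let go of everything at the end.

Things in the scene. Friction and masses are not known exactly. Their poses are not given: they have to be found in the camera images.
- dock: Charging dock fixed to the bench; its place and yaw vary. Origin: bench level, mid-lane, at the deck's entry edge. +x = loading direction, +z up. Deck: slab with black rubber top, x 0 to 190, y -80 to +120, 15 high; its upright edge at x = 0 is the stop for the pack's foot. The swing bar's hinge stud (26 dia, up to 69 high) stands at x 11, y +100.
- contacts (a point): Middle of the dock's contact face (dock x 190, y 0, 55 above the bench): the face, with two brass plates, of a white block at dock x 190 to 280, y -75 to +75, 82 high. The switch stands on the block.
- pack: Large grey battery pack, box 90 (x) x 100 (y) x 160 (z), 0.6 to 0.95 kg, brass strips on top. Origin: centre of underside. Starts upright 20 to 95 mm before the deck edge, within 15 mm of mid-lane, x within 0.3 rad of dock x. Slides with 3 to 8 N, upright if pushed below 55 mm. Leaned 35 degrees it falls by itself. Home: its z along dock +x, its +x face down, upper side 105 above the bench.
- pack_top (a point): Centre of the pack's top end (brass strips), 160 along its z from its origin.
- bar (a joint): Steel swing bar, vertical hinge at dock x 11, y +100. 0 = closed: across the deck's entry, x 4 to 18, y -8 to +108, 39 to 63 above the bench. Positive rad = open, clockwise from above; at pi/2 it points along dock -x. Starts at 1.75 to 2.1, stays where left, moves with under 1 N at the post. It closes only behind a pack that is home (then 12 mm clear).
- bar_hinge (a point): On the bar's hinge axis, 51 above the bench.
- bar_post (a point): Top centre of the upright round post (12 dia) near the bar's free end, 98 from the hinge axis; the post stands from the bar (63 above the bench) up to 101.
- switch (a joint): Toggle lever on top of the contact block. 0 = off: it leans to dock -y; it swings about an axis along dock x towards dock +y, 1.0 rad = on (end of travel). Starts at 0 to 0.15; stays where left.
- switch_tip (a point): Centre of the black ball (26 dia) on the switch lever, 65 from the lever's pivot, which is at dock x 240, y 0, 104 above the bench. Off: ball at dock y -31; on: y +31, both 161 above the bench. The lever is a 10 dia rod on a housing 50 (dock x) x 70 (dock y), 25 high.
- flask_a: Bystander: round-bottomed stoppered glass flask, 64 dia x 118 high. Origin: centre of its underside. Leave it alone.
- flask_b: Bystander: round-bottomed stoppered glass flask, 64 dia x 118 high. Origin: centre of its underside. Leave it alone.
- flask_c: Bystander: round-bottomed stoppered glass flask, 64 dia x 118 high. Origin: centre of its underside. Leave it alone.
- small_pack: Bystander: small grey spare battery (not the one to charge), 55 x 60 x 95 high. Origin: centre of its underside. Leave it alone.
- mortar: Bystander: white porcelain bowl, 110 dia x 60 high. Origin: centre of its underside. Leave it alone.
- jar: Bystander: white plastic jar, 68 dia x 75 high. Origin: centre of its underside. Leave it alone.
- dish: Bystander: white dish, 100 dia x 18 high. Origin: centre of its underside. Leave it alone.
Things that resemble listed ones, but are neither listed nor needed, are in the scene too. What is shaped like the pack but blue or green is not meant.

How it is judged:
On the way, in this order (a step that is already met when the one before it is completed fails the run):
1. the pack stands upright with its foot against the deck's entry edge (gap under 10 mm) (angle between pack's own z axis and vertical below 0.1 rad and x of pack in the frame of dock above -0.055 m), for 0.1 s.
2. the pack has tipped over and lies on its side on the deck (angle between the z axis of pack and the x axis of dock, either way round below 0.12 rad and x of pack_top in the frame of dock above 0.09 m and angle between pack's own x axis and vertical above 3 rad and height (world z) of pack above 0.045 m), for 0.05 s.
3. the pack lies home against the contacts (all of step 2 and x of pack_top in the frame of dock above 0.182 m and y of pack_top in the frame of dock between -0.025 and 0.025 m), for 0.1 s.
4. the bar is closed behind the pack (all of step 3 and value of joint bar below 0.12 rad), for 0.1 s.
5. the switch is on (all of step 4 and value of joint switch above 0.8 rad), for 0.1 s.
At the end, for the whole second after the job is handed in: The pack lies on its side on the deck, at rest, straight to within 0.12 rad, within 25 mm of the lane's middle, its top end within 8 mm of the contact block; the bar is closed to within 0.12 rad and the switch is past 0.8 rad (all of step 5 and linear speed of pack below 0.02 m/s); the robot touches nothing.
It fails at once if a flask, the bowl, jar, dish or spare battery is shifted by more than 30 mm (distance of any of flask_a, flask_b, flask_c, small_pack, mortar, jar, dish from where it was at the start of the episode above 0.03 m).
It fails at once if the pack is lifted clear (height (world z) of pack above 0.13 m).
It fails at once if the bar is closed before the pack is home (value of joint bar below 0.12 rad and not (x of pack_top in the frame of dock above 0.17 m)).
It fails at once if the switch is thrown before the bar is closed (value of joint switch above 0.8 rad and value of joint bar above 0.3 rad).
It also fails if it takes over 72 s, if anything falls off the work surface, if the arm or the gripper's body presses on something with over 40 N, if the wrist force passes 120 N, or if a joint passes its speed limit or range.

ROBOT

A 7-joint arm with a two-finger parallel gripper is mounted at the origin on the work surface. World frame = base frame: x ahead of the robot, y to its left, z up, the work surface at z = 0. Lengths are in m, angles in rad, forces in N, time in s.
With the tool pointing down it reaches from about 0.4 to 0.85 m from the base axis. Payload 4.5 kg.
Tool frame: the origin (TCP) lies at the very end of the fingers, on their centre line; the grasp point (between the pads) lies 19 mm behind it; z points along the fingers, y is the direction in which the jaws open and shut (so a half turn about z gives the same grasp; the last joint's range is limited). The gripper opens to 88 mm and grips with 3 to 60 N. Pads are 18 mm wide; open, the fingers measure 123 mm over their backs; the gripper's body (75 mm by 187 mm) begins 45 mm behind the grasp point.
Start: joints at [1.15, 0.689, -0.195, 1.565, 0.157, 0.902, -0.215], TCP at [0.275, -0.561, 0.239] pointing down, gripper open.
Joint ranges: [-3.01, 3.01], [-0.46, 2.08], [-1.47, 1.51], [0.13, 2.56], [-1, 4.14], [0.04, 2.09], [-2.66, 2.66]. Speed limits (rad/s): [2.57, 2.57, 3.14, 3.14, 3.14, 3.14, 3.14].

INTERFACE

Orientations are given as a unit quaternion [w, x, y, z].
In Python, from bench import readout, capture, job gives the robot as it stands.
- The arm moves only by the tool carry_out, never from a script. Its arguments are lists of equal length, an entry for each row: "twist": the turn, a rotation vector about the world's x, y, z in degrees, a list of three; "translation": the shift along the world's x, y, z in cm, a list of three; "grip": the opening, from 0 (shut) to 1 (fully open). In form: {"twist": [[rx, ry, rz], ...], "translation": [[x, y, z], ...], "grip": [grip, ...]}. A call has 1 to 5 rows; each row shifts and turns the commanded pose from where the row before left it; what a row does not reach is not made up. A row lasts 1/10 s, in which the tool goes at most 50 mm and 8.59 degrees, less where a joint would pass 70% of its speed; a pose out of reach is approached as far as the arm can. A call with a gripper value outside its range is refused whole. The fingers move at their own pace and stop on an object; the grip force is fixed at half the most. Time passes only in rows, so rows that do not move let the fingers close. It gives the time, the measured TCP pose, the force and the opening at its end, in the units of the state.
- readout.observe(): the state, without advancing time (a new reading comes with each control period).
- capture(name): name is "scene" or "top" or "wrist"; returns a dict with "frame" (480x640x3 uint8, red, green, blue), "intrinsics" (3x3 intrinsics, pixels), "rvec" (rotation vector, rad) and "tvec" (3), from world to camera coordinates, as OpenCV has them. Camera axes: x right, y down, z forward; pixel columns grow to the right and rows downward; lengths in m; the calibration is good to about 2 mm. A picture is of the moment at which its call begins. There is no depth.
- job.finish_job(): hands the job in, once; it reports no verdict.
The state is a dict: "t": time; "qpos": joint angles; "qd": joint speeds; "joint_torque": joint torques, N m; "position": TCP position; "tool_rot": TCP orientation; "wrist_force": force on the tool from outside, world axes, zero at the start; "wrist_torque": the same for the moment, N m; "grip_width": opening from 0.0 (shut) to 1.0 (fully open).
Only numpy, scipy, OpenCV 4.12 (cv2) and the standard library are available. Lean on these libraries where they do the work, as an engineer would, in place of code of your own. Each camera call takes 0.05 s, during which the arm holds its last target. There are 200 camera calls.

## Working session

There is one attempt and no reset: what is moved stays moved. The work goes in short steps, Python scripts to look and compute and a tool call to move; the robot and the scene stay as the last step left them, time stands still between calls to the robot, and variables do not carry over. Pictures are saved under pics/ and viewed, on a budget of 10 in all, crops included, one or two more only if the job needs it, and the job is handed in when it is done.

Besides the shell and the picture viewer there is one more tool, called after "Call:" as name(argument=value, ...) on one line, values as JSON. carry_out: Moves the arm, as the interface text tells. Its arguments: {"type":"object","properties":{"twist":{"type":"array"},"translation":{"type":"array"},"grip":{"type":"array"}},"required":["twist","translation","grip"]}

```bash
mkdir -p pics; ls
python3 - <<'E'
from bench import readout, capture
import cv2
for n in ("scene","top"):
    c=capture(n); cv2.imwrite(f"pics/{n}0.png",c["frame"][...,::-1]); print(n,c["intrinsics"],c["rvec"],c["tvec"])
print(readout.observe())
E
```

```text
pics
scene [[501.43274572   0.         318.41678818]
 [  0.         501.43274572 243.48360219]
 [  0.           0.           1.        ]] [ 2.37243158  0.92609804 -0.29371638] [-0.38924574 -0.21735274  1.71471078]
top [[493.26976072   0.         322.6565286 ]
 [  0.         493.26976072 240.27277794]
 [  0.           0.           1.        ]] [ 2.14340794 -2.14382946  0.17127124] [-0.0034282   0.51935963  1.34713542]
{'t': 0.1, 'qpos': array([ 1.14984333,  0.68990618, -0.19450536,  1.56624104,  0.15728694,
        0.90250041, -0.21512268]), 'qd': array([ 3.32622175e-04, -1.02661325e-03,  9.85884932e-04, -1.06413847e-03,
       -5.63337267e-04, -3.77523422e-05, -3.69295122e-04]), 'joint_torque': array([-3.70295020e-03, -5.28501749e+01, -1.27163518e+00, -1.53834790e+01,
       -5.25413838e-02,  2.08928934e-03,  5.04223522e-05]), 'position': array([ 0.27423027, -0.56098873,  0.2379858 ]), 'tool_rot': array([-7.96129125e-04,  9.74256940e-01,  2.25438951e-01, -2.46046053e-04]), 'wrist_force': array([0.73733799, 0.32297567, 0.69018731]), 'wrist_torque': array([-0.00538881,  0.01604209, -0.01939375]), 'grip_width': 1.0013974031861697}
```

View pics/scene0.png

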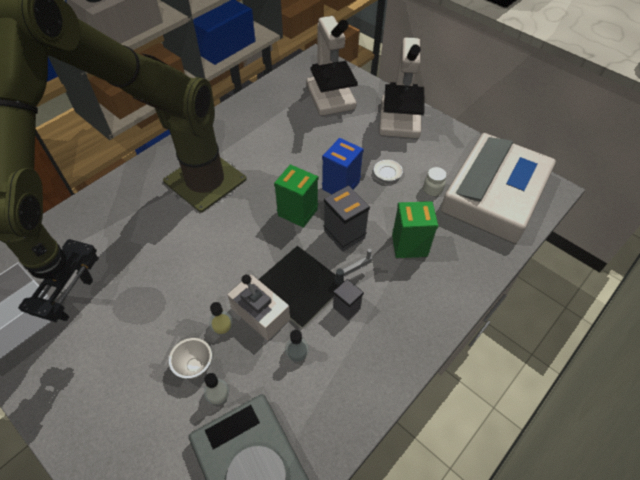

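View pics/top0.png

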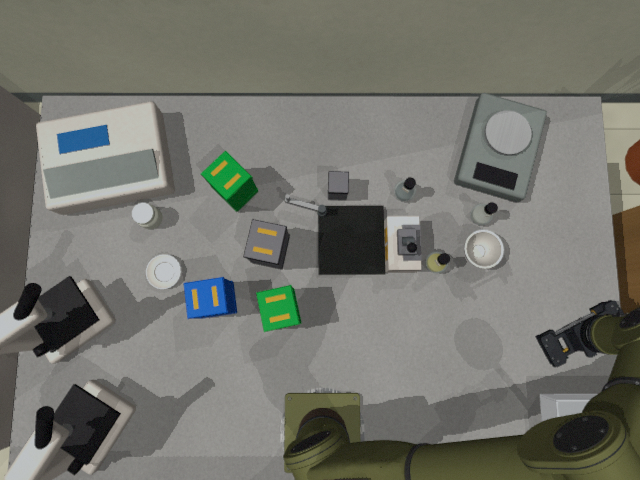

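The top view shows the deck at (352,240) with the contact block at (404,243). Loading direction is to the right in the image (about world -y), and the bar is at (302,205). Pack candidates are the grey box with brass strips (266,243), green (230,180), green (278,308), blue (210,298) and a small grey one (338,183). The grey one at (266,243) fits: it is grey, large, has brass strips and stands before the deck edge in mid-lane. Next I'll measure and confirm with a crop.

```bash
cat > h.py <<'E'
import cv2, numpy as np
from bench import readout, capture
def cast(c,uv,z):
    R=cv2.Rodrigues(np.array(c["rvec"],float))[0]; o=-R.T@np.array(c["tvec"]).ravel()
    uv=np.atleast_2d(np.array(uv,float)); d=np.c_[uv,np.ones(len(uv))]@np.linalg.inv(c["intrinsics"]).T@R
    return o+d*((z-o[2])/d[:,2])[:,None]
def proj(c,P):
    return cv2.projectPoints(np.atleast_2d(np.array(P,float)),np.array(c["rvec"],float),np.array(c["tvec"],float),np.array(c["intrinsics"]),None)[0][:,0]
def rect(m,z,c):
    k=max(cv2.findContours(m.astype(np.uint8),cv2.RETR_EXTERNAL,cv2.CHAIN_APPROX_NONE)[0],key=cv2.contourArea)
    w=cast(c,k[:,0],z)[:,:2].astype(np.float32); return cv2.minAreaRect(w), k
def roi(m,x0,y0,x1,y1):
    o=np.zeros_like(m); o[y0:y1,x0:x1]=m[y0:y1,x0:x1]; return o
E
python3 - <<'E'
from h import *
c=capture("top"); f=c["frame"]; g=f.astype(int); mx=g.max(2); mn=g.min(2)
for p in [(350,240),(266,238),(257,262),(258,233),(395,225),(288,240),(300,240)]: print(p,f[p[1],p[0]])
deck=roi(mx<45,310,195,388,285); r,k=rect(deck,.015,c); print("deck",r); print(cv2.boxPoints(r))
br=roi((g[...,0]-g[...,2]>70),240,215,295,265)
n,l,s,ce=cv2.connectedComponentsWithStats(br.astype(np.uint8)); print("strips",s[1:],cast(c,ce[1:],.16))
blk=roi(mn>150,385,205,425,280); r,k=rect(blk,.082,c); print("blk",r,cv2.boxPoints(r))
a=cv2.resize(f[150:300,230:430],None,fx=4,fy=4,interpolation=cv2.INTER_CUBIC); cv2.imwrite("pics/crop1.png",a[...,::-1])
E
```

```text
(350, 240) [32 30 29]
(266, 238) [116 113 117]
(257, 262) [50 53 53]
(258, 233) [112 115 115]
(395, 225) [190 193 191]
(288, 240) [40 40 42]
(300, 240) [104 102 100]
deck ((0.5265215039253235, -0.08613134175539017), (0.19442866742610931, 0.18588000535964966), 0.03068196401000023)
[[ 0.42925742  0.00675659]
 [ 0.42935696 -0.1791234 ]
 [ 0.6237856  -0.17901927]
 [ 0.6236861   0.00686072]]
strips [[257 228  20   8  87]
 [253 247  20   8  91]] [[0.52348706 0.1412525  0.16      ]
 [0.47456116 0.15150393 0.16      ]]
blk ((0.5073384046554565, -0.22339008748531342), (0.1468442976474762, 0.08683063089847565), 0.4762231111526489) [[ 0.43355796 -0.18058652]
 [ 0.43427965 -0.26741415]
 [ 0.5811188  -0.26619366]
 [ 0.5803971  -0.17936602]]
```

View pics/crop1.png

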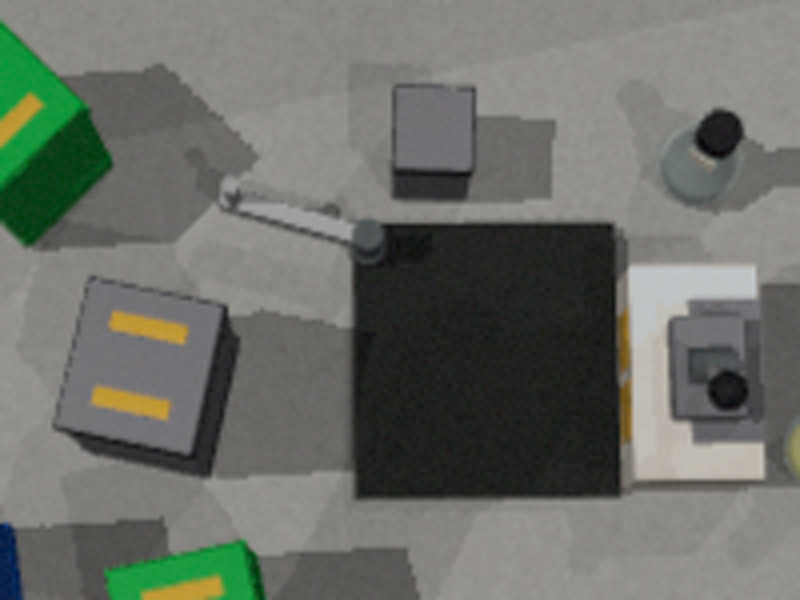

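Crop confirmed: grey pack with two brass strips at crop (145,360). It is yawed by about -0.2 rad relative to the dock. Next I'll get the dimensions of the decoys beside the approach path, the bar post and the bystanders.

Run:
```python
from h import *
c=capture("top"); f=c["frame"]; g=f.astype(int)
hsv=cv2.cvtColor(f,cv2.COLOR_RGB2HSV)
R=cv2.Rodrigues(np.array(c["rvec"]))[0]; print("cam",-R.T@np.array(c["tvec"]))
# top faces: hand-read bright sides
gr=(hsv[...,0]>50)&(hsv[...,0]<75)&(hsv[...,1]>150)&(hsv[...,2]>110) ; br=(g[...,0]-g[...,2]>70)
bl=(hsv[...,0]>100)&(hsv[...,0]<130)&(hsv[...,1]>130)&(hsv[...,2]>110)
for n,m,b in (("greenA",gr|br,(195,145,262,215)),("greenB",gr|br,(250,280,305,335)),("blue",bl|br,(180,272,240,322)),("pack",((g.max(2)>85)&(g[...,2]>g[...,1]-6)&(hsv[...,1]<30))|br,(243,215,291,270))):
    r,k=rect(roi(m,*b),.16,c); print(n,np.round(r[0],3),np.round(r[1],3),round(r[2],1)); print(np.round(cv2.boxPoints(r),3).tolist())
for n,p,z in (("post",(288,198),.101),("hinge",(322,210),.069),("ball",(412,247),.161),("spare",(338,179),.095),("flask1",(409,184),.118),("flask2",(491,208),.118),("flask3",(446,259),.118)): print(n,np.round(cast(c,p,z)[0],3))
```

```text
cam [0.30631404 0.00380811 1.41091361]
greenA [0.674 0.251] [0.099 0.089] 45.3
[[0.6079999804496765, 0.24699999392032623], [0.6710000038146973, 0.18400000035762787], [0.7409999966621399, 0.2549999952316284], [0.6779999732971191, 0.31700000166893005]]
greenB [0.329 0.112] [0.099 0.089] 12.5
[[0.2709999978542328, 0.14399999380111694], [0.28999999165534973, 0.05700000002980232], [0.3869999945163727, 0.07900000363588333], [0.367000013589859, 0.16599999368190765]]
blue [0.354 0.293] [0.091 0.101] 8.8
[[0.3009999990463257, 0.335999995470047], [0.31700000166893005, 0.23600000143051147], [0.40700000524520874, 0.25], [0.3919999897480011, 0.3499999940395355]]
pack [0.497 0.142] [0.141 0.121] 0.5
[[0.4259999990463257, 0.20200000703334808], [0.4269999861717224, 0.07999999821186066], [0.5680000185966492, 0.0820000022649765], [0.5669999718666077, 0.2029999941587448]]
post [0.626 0.091 0.101]
hinge [ 0.6   -0.002  0.069]
ball [ 0.483 -0.232  0.161]
spare [ 0.682 -0.046  0.095]
flask1 [ 0.661 -0.237  0.118]
flask2 [ 0.595 -0.455  0.118]
flask3 [ 0.457 -0.329  0.118]
```

Everything needed is located. Dock origin is about (0.507, 0.010) with dock +x along world -y. The pack is at (0.497, 0.145). Its rear side is reachable through a 0.2 m gap between the blue and green decoys. I'll start the transit.

Call:
carry_out(twist=[[0,0,8],[0,0,8],[0,0,8],[0,0,8],[0,0,8]], translation=[[2,3,3],[2,3,3],[3,3,2],[3,3.5,1],[3,4,0]], grip=[0.5,0.5,0.5,0.5,0.5])

```text
t: 0.7
position: [0.4061, -0.3963, 0.3305]
tool_rot: [0.002, 0.837, 0.547, 0.0]
wrist_force: [1.0, 0.5, -0.6]
grip_width: 0.568
```

Call:
carry_out(twist=[[0,0,8],[0,0,8],[0,0,8],[0,0,0],[0,0,0]], translation=[[3,4,0],[3,4,0],[2,4,0],[2,4,0],[0,4.8,0]], grip=[0.5,0.5,0.5,0.5,0.5])

```text
t: 1.2
position: [0.5068, -0.187, 0.3284]
tool_rot: [0.0, 0.707, 0.707, 0.001]
wrist_force: [1.5, 1.2, -0.3]
grip_width: 0.502
```

Call:
carry_out(twist=[[0,0,0],[0,0,0],[0,0,0],[0,0,0],[0,0,0]], translation=[[0,4.8,0],[0,4.8,0],[0,4.8,0],[0,4.8,0],[0,4.8,0]], grip=[0.5,0.5,0.5,0.5,0.5])

```text
t: 1.7
position: [0.5042, 0.0532, 0.3288]
tool_rot: [0.0, 0.707, 0.707, -0.0]
wrist_force: [1.4, 0.2, -0.2]
grip_width: 0.496
```

Call:
carry_out(twist=[[-7,0,0],[-7,0,0],[-7,0,0],[-7,0,0],[-7,0,0]], translation=[[0.4,4,0],[0,4,0],[0,4,0],[0,4,-1],[0,1.7,-2]], grip=[0.45,0.45,0.45,0.45,0.45])

```text
t: 2.2
position: [0.5079, 0.2321, 0.2992]
tool_rot: [0.211, 0.674, 0.677, -0.208]
wrist_force: [1.8, -0.5, -0.4]
grip_width: 0.449
```

Call:
carry_out(twist=[[0,0,0],[0,0,0]], translation=[[0,0,-3],[0,0,0]], grip=[0.45,0.45])

```text
t: 2.4
position: [0.5062, 0.2265, 0.2647]
tool_rot: [0.209, 0.672, 0.677, -0.214]
wrist_force: [0.3, -0.5, -0.3]
grip_width: 0.45
```

Run:
```python
from h import *
s=readout.observe(); print(s["qpos"].round(2),s["position"].round(4),s["tool_rot"].round(3))
a=capture("scene")["frame"][100:300,200:470]; b=capture("top")["frame"][130:330,150:420]
cv2.imwrite("pics/pre.png",np.vstack([cv2.resize(x,None,fx=2,fy=1.45*1.03) for x in (a,b)])[:600,:,::-1])
```

```text
[-0.57  0.78 -0.35  1.5   0.61  1.46 -1.13] [0.5062 0.2265 0.2647] [ 0.209  0.672  0.677 -0.214]
```

View pics/pre.png

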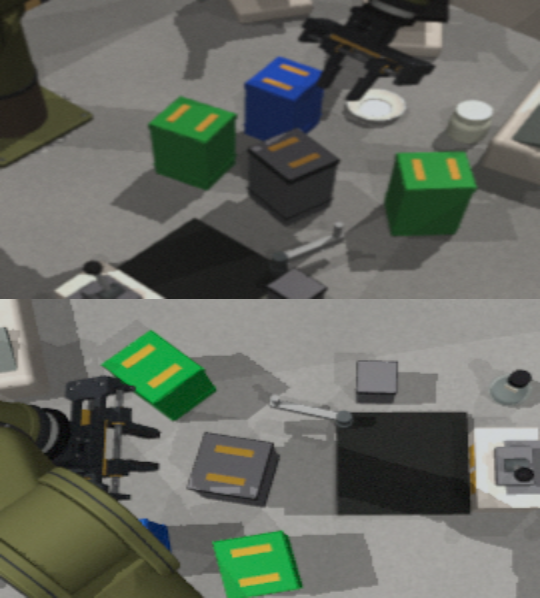

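The top view shows the hand's bar between green (160,375) and blue (155,535), lined up behind the pack (233,468). Descending cautiously.

Call:
carry_out(twist=[[0,0,0],[0,0,0],[0,0,0],[0,0,0]], translation=[[0.1,0,-4],[0,0,-4],[0,0,-4],[0,0,0]], grip=[0.45,0.45,0.45,0.45])

```text
t: 2.9
position: [0.5088, 0.2229, 0.1471]
tool_rot: [0.209, 0.675, 0.675, -0.214]
wrist_force: [-0.7, -0.2, 0.7]
grip_width: 0.446
```

Call:
carry_out(twist=[[0,0,0],[0,0,0],[0,0,0]], translation=[[0,0,-1],[0,0,-1],[0,0,-0.5]], grip=[0.45,0.45,0.45])

```text
t: 3.2
position: [0.5101, 0.2263, 0.1246]
tool_rot: [0.21, 0.675, 0.675, -0.209]
wrist_force: [0.2, 0.7, -0.1]
grip_width: 0.451
```

Call:
carry_out(twist=[[0,0,0],[0,0,0],[0,0,0]], translation=[[-0.1,0,-1],[0,0,-1],[0,0,-1]], grip=[0.45,0.45,0.45])

```text
t: 3.5
position: [0.5083, 0.2261, 0.093]
tool_rot: [0.21, 0.675, 0.676, -0.21]
wrist_force: [-0.1, -1.2, -0.5]
grip_width: 0.451
```

Call:
carry_out(twist=[[0,0,0],[0,0,0],[0,0,0],[0,0,0],[0,0,0]], translation=[[0,0,-1.5],[0,0,-1.5],[0,0,-1.5],[0,0,-1.5],[0,0,0]], grip=[0.45,0.45,0.45,0.45,0.45])

```text
t: 4.0
position: [0.5072, 0.2252, 0.0313]
tool_rot: [0.209, 0.674, 0.676, -0.212]
wrist_force: [0.4, -0.6, -0.5]
grip_width: 0.449
```

Call:
carry_out(twist=[[0,0,0],[0,0,0],[0,0,0],[0,0,0],[0,0,0]], translation=[[0,-1,0],[0,-0.8,0],[0,-0.8,0],[0,-0.8,0],[0,-0.8,0]], grip=[0.45,0.45,0.45,0.45,0.45])

```text
t: 4.5
position: [0.5083, 0.1847, 0.0339]
tool_rot: [0.209, 0.675, 0.676, -0.21]
wrist_force: [-1.9, 4.5, 1.9]
grip_width: 0.451
```

Call:
carry_out(twist=[[0,0,0],[0,0,0],[0,0,0],[0,0,0],[0,0,0]], translation=[[0,-0.8,0],[0,-0.8,0],[0,-0.8,0],[0,-0.8,0],[0,-0.8,0]], grip=[0.45,0.45,0.45,0.45,0.45])

```text
t: 5.0
position: [0.509, 0.1442, 0.0337]
tool_rot: [0.21, 0.675, 0.676, -0.21]
wrist_force: [-0.8, 5.1, 1.8]
grip_width: 0.451
```

```bash
cat >> h.py <<'E'
def strips(c,b,z):
    g=c["frame"].astype(int); br=roi((g[...,0]-g[...,2]>70),*b)
    n,l,s,ce=cv2.connectedComponentsWithStats(br.astype(np.uint8)); i=1+np.argsort(-s[1:,4])[:2]
    w=cast(c,ce[i],z); w=w[np.argsort(w[:,0])]; d=w[1]-w[0]
    return w.mean(0).round(4), "yaw",round(float(np.arctan2(d[1],d[0])),3),s[i].tolist()
E
python3 - <<'E'
from h import *
print(strips(capture("top"),(243,215,318,270),.16))
E
```

```text
(array([0.5099, 0.0894, 0.16  ]), 'yaw', 0.013, [[277, 225, 20, 5, 96], [277, 245, 20, 4, 78]])
```

The pack has straightened (yaw 0.013 rad, x 0.510). It needs about 34 mm more.

Call:
carry_out(twist=[[0,0,0],[0,0,0],[0,0,0],[0,0,0],[0,0,0]], translation=[[0,-0.8,0],[0,-0.8,0],[0,-0.7,0],[0,-0.5,0],[0,-0.2,0]], grip=[0.45,0.45,0.45,0.45,0.45])

```text
t: 5.55
position: [0.5087, 0.1136, 0.0337]
tool_rot: [0.21, 0.675, 0.676, -0.21]
wrist_force: [0.9, 5.1, 2.0]
grip_width: 0.448
```

Call:
carry_out(twist=[[0,0,0],[0,0,0],[0,0,0]], translation=[[0,-0.2,0],[0,-0.2,0],[0,0,0]], grip=[0.45,0.45,0.45])

```text
t: 5.85
position: [0.5086, 0.1105, 0.0336]
tool_rot: [0.21, 0.675, 0.676, -0.21]
wrist_force: [0.4, 4.7, 1.1]
grip_width: 0.451
```

Run:
```python
from h import *
print(strips(capture("top"),(243,215,330,270),.16)); print(readout.observe()["wrist_force"])
```

```text
(array([0.5094, 0.0553, 0.16  ]), 'yaw', -0.006, [[291, 225, 19, 5, 77], [290, 245, 20, 4, 77]])
[-0.30485497  4.16521754  1.92345972]
```

Call:
carry_out(twist=[[0,0,0],[0,0,0],[0,0,0]], translation=[[0,-0.2,0],[0,-0.2,0],[0,0,0]], grip=[0.45,0.45,0.45])

```text
t: 6.2
position: [0.5087, 0.1093, 0.0335]
tool_rot: [0.208, 0.675, 0.677, -0.208]
wrist_force: [0.1, 9.9, 5.4]
grip_width: 0.445
```

Call:
carry_out(twist=[[0,0,0],[0,0,0],[0,0,0]], translation=[[0,-0.2,0],[0,-0.1,0],[0,0,0]], grip=[0.45,0.45,0.45])

```text
t: 6.5
position: [0.5087, 0.1091, 0.0334]
tool_rot: [0.207, 0.675, 0.678, -0.206]
wrist_force: [-1.7, 14.9, 9.0]
grip_width: 0.447
```

Foot is against the deck edge: force rises to 15 N with no motion. Backing off, rising and standing the tool vertical for the high push.

Call:
carry_out(twist=[[0,0,0],[0,0,0],[0,0,0],[0,0,0],[7,0,0]], translation=[[0,2,0],[0,2,2],[0,1,4],[0,1,4],[0,0,1]], grip=[0.45,0.45,0.45,0.45,0.45])

```text
t: 7.0
position: [0.5082, 0.1679, 0.1449]
tool_rot: [0.167, 0.685, 0.69, -0.167]
wrist_force: [-0.3, 0.3, -0.4]
grip_width: 0.451
```

Call:
carry_out(twist=[[7,0,0],[7,0,0],[7,0,0],[7,0,0],[0,0,0]], translation=[[0,0,0],[0,0,0],[0,0,0],[0,0,0],[0,0,0]], grip=[0.45,0.45,0.45,0.45,0.45])

```text
t: 7.5
position: [0.508, 0.154, 0.1425]
tool_rot: [-0.002, 0.711, 0.704, -0.002]
wrist_force: [-0.5, -0.7, 0.2]
grip_width: 0.452
```

Run:
```python
from h import *
print(strips(capture("top"),(243,215,330,270),.16)); s=readout.observe(); print(s["wrist_force"],s["position"],s["tool_rot"],s["qpos"])
```

```text
Traceback (most recent call last):
  File "h.py", line 17, in strips
    w=cast(c,ce[i],z); w=w[np.argsort(w[:,0])]; d=w[1]-w[0]
                                                  ~^^^
IndexError: index 1 is out of bounds for axis 0 with size 0
```

Run:
```python
from h import *
c=capture("scene"); p=proj(c,[[.51,.055,.16]])[0].astype(int); print(p)
print(strips(c,(p[0]-35,p[1]-30,p[0]+35,p[1]+30),.16))
print(readout.observe()["position"])
```

```text
[326 221]
(array([0.5119, 0.0565, 0.16  ]), 'yaw', -0.023, [[329, 222, 12, 10, 39], [316, 212, 12, 10, 36]])
[0.50788399 0.16112302 0.14305671]
```

Call:
carry_out(twist=[[0,0,0],[0,0,0],[0,0,0],[0,0,0],[0,0,0]], translation=[[0,-2,-0.4],[0,-2,-0.4],[0,-1,0],[0,-1,0],[0,-1,0]], grip=[0.45,0.45,0.45,0.45,0.45])

```text
t: 8.1
position: [0.5094, 0.0988, 0.1369]
tool_rot: [-0.004, 0.705, 0.71, 0.006]
wrist_force: [0.0, 6.7, 6.1]
grip_width: 0.449
```

Call:
carry_out(twist=[[0,0,0],[0,0,0],[0,0,0],[0,0,0],[0,0,0]], translation=[[0,-1,0],[0,-1,0],[0,-1,0],[0,-1,0],[0,-1,0]], grip=[0.45,0.45,0.45,0.45,0.45])

```text
t: 8.6
position: [0.5087, 0.0438, 0.1359]
tool_rot: [-0.003, 0.706, 0.708, 0.003]
wrist_force: [0.4, 0.3, 0.0]
grip_width: 0.455
```

Run:
```python
from h import *
print(readout.observe()["position"])
f=capture("scene")["frame"][120:340,180:450]
cv2.imwrite("pics/tip1.png",cv2.resize(f,None,fx=2.5,fy=2.5)[...,::-1])
```

```text
[0.50872274 0.04377902 0.13594225]
```

View pics/tip1.png

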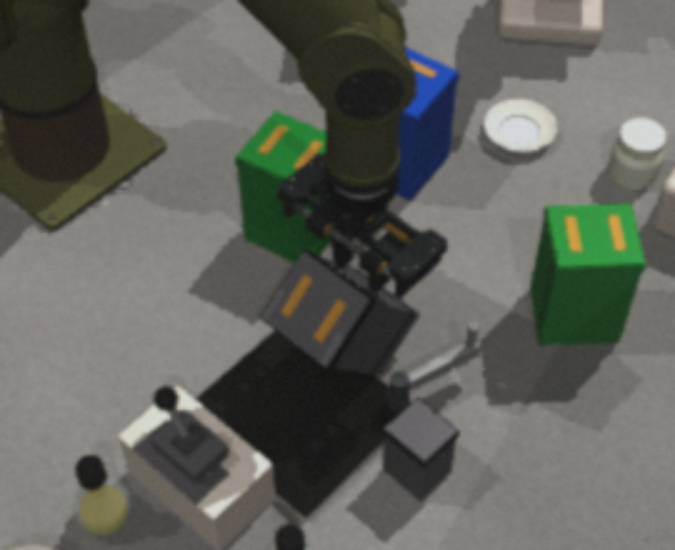

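The pack (at 330,310) is past about 30 degrees and tipping onto the deck. Pushing a little further and letting it fall.

Call:
carry_out(twist=[[0,0,0],[0,0,0],[0,0,0],[0,0,0],[0,0,0]], translation=[[0,-1,0],[0,-0.5,0],[0,0,0],[0,0,0],[0,0,0]], grip=[0.45,0.45,0.45,0.45,0.45])

```text
t: 9.15
position: [0.5083, 0.0285, 0.1356]
tool_rot: [-0.003, 0.706, 0.708, 0.002]
wrist_force: [0.1, -0.7, -0.4]
grip_width: 0.45
```

Call:
carry_out(twist=[[0,0,0],[0,0,0],[0,0,0],[0,0,0],[0,0,0]], translation=[[0,3,0],[0,4,0],[0,3,0],[0,0,0],[0,0,0]], grip=[0.45,0.45,0.45,0.45,0.45])

```text
t: 9.65
position: [0.5081, 0.1289, 0.1356]
tool_rot: [-0.003, 0.706, 0.708, 0.002]
wrist_force: [0.4, -0.0, -0.4]
grip_width: 0.453
```

Run:
```python
from h import *
print(readout.observe()["position"])
a=capture("scene")["frame"][190:340,200:400]; b=capture("top")["frame"][160:310,240:440]
cv2.imwrite("pics/tip2.png",np.hstack([cv2.resize(x,None,fx=2,fy=2) for x in (a,b)])[...,::-1])
```

```text
[0.50805093 0.12885729 0.13557949]
```

View pics/tip2.png

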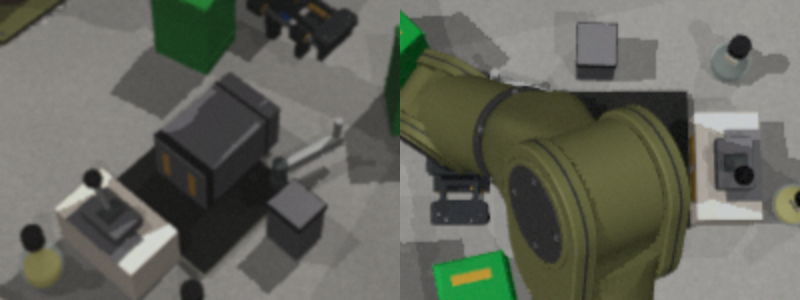

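The left view shows the pack flat on the deck with its brass strips facing the contacts, at crop (165,165)-(190,180). Measuring its pose from the strips, then coming down behind it.

Run:
```python
from h import *
c=capture("scene"); b=(275,255,302,295)
print(strips(c,b,.06))
g=c["frame"].astype(int); m=roi(g[...,0]-g[...,2]>70,200,230,330,310)
print(cv2.connectedComponentsWithStats(m.astype(np.uint8))[2:])
```

```text
Traceback (most recent call last):
  File "h.py", line 17, in strips
    w=cast(c,ce[i],z); w=w[np.argsort(w[:,0])]; d=w[1]-w[0]
                                                  ~^^^
IndexError: index 1 is out of bounds for axis 0 with size 0
```

Call:
carry_out(twist=[[0,0,0],[0,0,0],[0,0,0]], translation=[[0,-1.5,-3],[0,-1.5,-3],[0,0,-1]], grip=[0.45,0.45,0.45])

```text
t: 10.1
position: [0.5069, 0.0933, 0.0634]
tool_rot: [-0.003, 0.708, 0.706, -0.001]
wrist_force: [-0.3, -0.5, 0.4]
grip_width: 0.449
```

Run:
```python
from h import *
c=capture("scene"); g=c["frame"].astype(int); m=roi(g[...,0]-g[...,2]>30,265,250,320,310)
_,_,s,ce=cv2.connectedComponentsWithStats(m.astype(np.uint8)); print(s,ce.round(1)); i=s[:,4].argsort()[::-1][1:3]
print(cast(c,ce[i],.06).round(4)); print(readout.observe()["position"])
```

```text
[[     0      0    640    480 307148]
 [   282    267      3     10     25]
 [   294    277      4     11     27]] [[319.5 239.5]
 [282.9 271.9]
 [295.4 281.8]]
[[ 0.538  -0.1057  0.06  ]
 [ 0.4889 -0.1063  0.06  ]]
[0.50693484 0.09553443 0.06318926]
```

Pack top is at dock x about 0.116, y +0.006, and the yaw is straight. Sliding it home.

Call:
carry_out(twist=[[0,0,0],[0,0,0],[0,0,0],[0,0,0],[0,0,0]], translation=[[0,-2,0],[0,-1,0],[0,-1,0],[0,-1,0],[0,-1,0]], grip=[0.45,0.45,0.45,0.45,0.45])

```text
t: 10.65
position: [0.5092, 0.0398, 0.0664]
tool_rot: [-0.004, 0.706, 0.708, 0.004]
wrist_force: [0.3, 6.2, 1.3]
grip_width: 0.453
```

Call:
carry_out(twist=[[0,0,0],[0,0,0],[0,0,0],[0,0,0]], translation=[[0,-1,0],[0,-1,0],[0,-0.5,0],[0,0,0]], grip=[0.45,0.45,0.45,0.45])

```text
t: 11.05
position: [0.509, 0.013, 0.0662]
tool_rot: [-0.003, 0.707, 0.707, 0.003]
wrist_force: [0.5, 2.6, 0.9]
grip_width: 0.449
```

Call:
carry_out(twist=[[0,0,0],[0,0,0],[0,0,0],[0,0,0],[0,0,0]], translation=[[0,-0.6,0],[0,-0.6,0],[0,-0.4,0],[0,-0.3,0],[0,0,0]], grip=[0.45,0.45,0.45,0.45,0.45])

```text
t: 11.55
position: [0.5089, -0.0046, 0.0661]
tool_rot: [-0.003, 0.706, 0.708, 0.004]
wrist_force: [-0.5, 4.6, 3.5]
grip_width: 0.45
```

Call:
carry_out(twist=[[0,0,0],[0,0,0],[0,0,0]], translation=[[0,-0.2,0],[0,-0.2,0],[0,0,0]], grip=[0.45,0.45,0.45])

```text
t: 11.85
position: [0.5089, -0.0073, 0.0661]
tool_rot: [-0.004, 0.706, 0.708, 0.004]
wrist_force: [0.4, 6.1, 3.3]
grip_width: 0.445
```

Call:
carry_out(twist=[[0,0,0],[0,0,0],[0,0,0]], translation=[[0,-0.2,0],[0,-0.2,0],[0,0,0]], grip=[0.45,0.45,0.45])

```text
t: 12.15
position: [0.5084, -0.0073, 0.0662]
tool_rot: [-0.006, 0.705, 0.71, 0.006]
wrist_force: [-2.0, 15.1, 3.9]
grip_width: 0.452
```

Call:
carry_out(twist=[[0,0,0],[0,0,0],[0,0,0]], translation=[[0,-0.2,0],[0,-0.2,0],[0,0,0]], grip=[0.45,0.45,0.45])

```text
t: 12.45
position: [0.5084, -0.0072, 0.0663]
tool_rot: [-0.008, 0.704, 0.71, 0.009]
wrist_force: [-2.9, 21.8, 3.3]
grip_width: 0.45
```

Stalled with 22 N, so the pack is at the contacts. Backing off and going up to the outer side of the bar post with shut fingers, then checking.

Call:
carry_out(twist=[[0,0,0],[0,0,0],[0,0,0],[0,0,0],[0,0,0]], translation=[[0,2,0],[0,2,2],[0,0,5],[2,1,4],[4,1,0]], grip=[0.45,0.45,0.2,0,0])

```text
t: 12.95
position: [0.5687, 0.0414, 0.1805]
tool_rot: [-0.001, 0.707, 0.708, 0.003]
wrist_force: [1.9, 0.2, -0.0]
grip_width: 0.202
```

Call:
carry_out(twist=[[0,0,0],[0,0,0],[0,0,0],[0,0,0]], translation=[[4,1.5,0],[4,1.5,0],[3.2,0.5,0],[0,0,0]], grip=[0,0,0,0])

```text
t: 13.35
position: [0.683, 0.0765, 0.1745]
tool_rot: [-0.002, 0.707, 0.707, 0.002]
wrist_force: [-0.4, -0.7, -0.5]
grip_width: -0.001
```

Run:
```python
from h import *
print(readout.observe()["position"])
a=capture("scene")["frame"][190:340,200:400]; b=capture("top")["frame"][160:310,240:440]
cv2.imwrite("pics/home.png",np.hstack([cv2.resize(x,None,fx=2,fy=2) for x in (a,b)])[...,::-1])
```

```text
[0.68297896 0.0764721  0.17454959]
```

View pics/home.png

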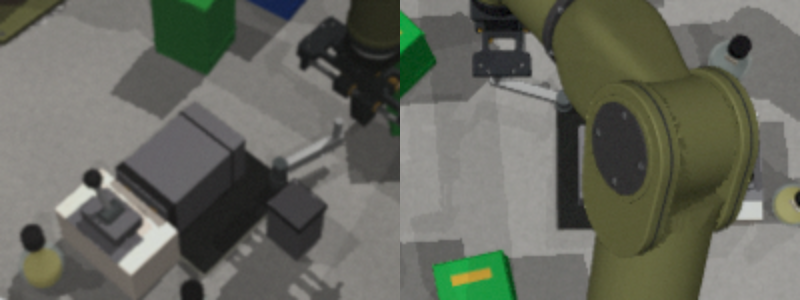

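Run:
```python
from h import *
c=capture("scene"); print(cast(c,[(258.5,272.5),(287.5,299),(295,241.5),(321.5,262.5)],.105).round(4))
print("post",cast(c,[(200+337/2,190+124/2)],.101).round(4))
```

```text
[[ 0.463  -0.1714  0.105 ]
 [ 0.5796 -0.1764  0.105 ]
 [ 0.4635 -0.0284  0.105 ]
 [ 0.5678 -0.0301  0.105 ]]
post [[0.6399 0.0883 0.101 ]]
```

Call:
carry_out(twist=[[0,0,0],[0,0,0],[0,0,0]], translation=[[0,1.5,-3],[0,0,-4],[0,0,-2.4]], grip=[0,0,0])

```text
t: 13.8
position: [0.6773, 0.0908, 0.0793]
tool_rot: [-0.004, 0.706, 0.708, -0.0]
wrist_force: [-0.3, 0.5, -0.4]
grip_width: 0.001
```

Pack front measures y about -0.175 and centre x about 0.516, which is home within reading accuracy and well inside ±25 mm. Pushing the post: first in -x.

Call:
carry_out(twist=[[0,0,0],[0,0,0],[0,0,0],[0,0,0],[0,0,0]], translation=[[-1.5,0.2,0],[-1.5,0.3,0],[-1.5,0,0],[-1.5,0,0],[-1.5,0,0]], grip=[0,0,0,0,0])

```text
t: 14.3
position: [0.6034, 0.0954, 0.082]
tool_rot: [-0.003, 0.707, 0.707, 0.001]
wrist_force: [0.8, -0.9, 0.2]
grip_width: 0.006
```

Call:
carry_out(twist=[[0,0,0],[0,0,0],[0,0,0],[0,0,0]], translation=[[-1.5,-0.4,0],[-1.5,-0.8,0],[-1,-0.9,0],[0,0,0]], grip=[0,0,0,0])

```text
t: 14.7
position: [0.5625, 0.073, 0.0819]
tool_rot: [-0.003, 0.707, 0.707, -0.0]
wrist_force: [-0.1, 0.3, -0.2]
grip_width: 0.004
```

Run:
```python
from h import *
print(readout.observe()["position"])
a=capture("scene")["frame"][190:310,240:400]; b=capture("top")["frame"][160:280,270:430]
cv2.imwrite("pics/bar1.png",np.hstack([cv2.resize(x,None,fx=2.5,fy=2.5) for x in (a,b)])[...,::-1])
```

```text
[0.5625125  0.07303339 0.08185851]
```

View pics/bar1.png

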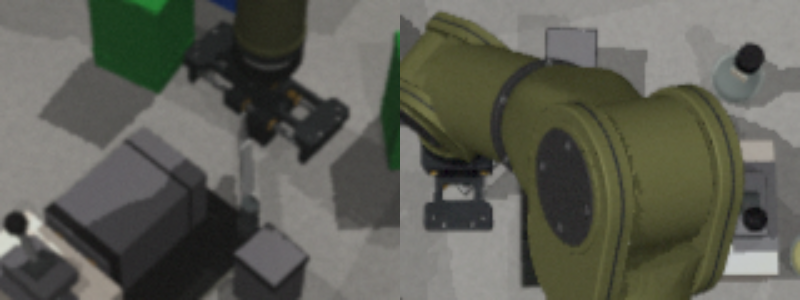

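The bar has followed the fingers: it runs from the stud (247,205) to the hand (247,140), about half closed. Going round to the +y side and pushing it shut in -y.

Call:
carry_out(twist=[[0,0,0],[0,0,0],[0,0,0],[0,0,0],[0,0,0]], translation=[[1,1.5,0],[0,2.5,0],[-4,0,0],[0,-1.5,0],[0,-1.5,0]], grip=[0,0,0,0,0])

```text
t: 15.3
position: [0.535, 0.0862, 0.0818]
tool_rot: [-0.003, 0.706, 0.708, 0.002]
wrist_force: [1.5, 2.8, -0.0]
grip_width: 0.006
```

Call:
carry_out(twist=[[0,0,0],[0,0,0],[0,0,0],[0,0,0],[0,0,0]], translation=[[-0.4,-1.5,0],[-0.4,-1.5,0],[-0.4,-1.5,0],[-0.3,-1.2,0],[0,-0.5,0]], grip=[0,0,0,0,0])

```text
t: 15.8
position: [0.5208, 0.0211, 0.0815]
tool_rot: [-0.002, 0.708, 0.706, 0.002]
wrist_force: [-0.5, 1.4, -0.5]
grip_width: 0.005
```

Call:
carry_out(twist=[[0,0,0],[0,0,0],[0,0,0]], translation=[[0,-0.4,0],[0,-0.3,0],[0,0,0]], grip=[0,0,0])

```text
t: 16.1
position: [0.5212, 0.0173, 0.0818]
tool_rot: [-0.003, 0.707, 0.708, 0.003]
wrist_force: [0.1, -0.4, 0.4]
grip_width: 0.007
```

Call:
carry_out(twist=[[0,0,0],[0,0,0],[0,0,0]], translation=[[0,-0.3,0],[0,-0.2,0],[0,0,0]], grip=[0,0,0])

```text
t: 16.4
position: [0.5212, 0.017, 0.0819]
tool_rot: [-0.005, 0.705, 0.709, 0.006]
wrist_force: [-0.5, 9.1, -1.8]
grip_width: 0.004
```

Call:
carry_out(twist=[[0,0,0],[0,0,0],[0,0,0]], translation=[[0,-0.2,0],[0,-0.1,0],[0,0,0]], grip=[0,0,0])

```text
t: 16.7
position: [0.5212, 0.0168, 0.082]
tool_rot: [-0.006, 0.705, 0.71, 0.008]
wrist_force: [-0.8, 13.2, -2.6]
grip_width: 0.004
```

The bar is closed, stalling at the expected place with 13 N. Leaving the post and moving to the switch's -y (world -x) side.

Call:
carry_out(twist=[[0,0,0],[0,0,0],[0,0,0],[0,0,0],[0,0,0]], translation=[[0,2.5,0],[0,0,4.8],[0,0,4.8],[0,0,4],[-3,-3.5,0]], grip=[0,0,0,0,0])

```text
t: 17.2
position: [0.4976, 0.0052, 0.2233]
tool_rot: [0.0, 0.704, 0.71, 0.011]
wrist_force: [0.7, -1.3, -1.0]
grip_width: 0.003
```

Call:
carry_out(twist=[[0,0,0],[0,0,0],[0,0,0],[0,0,0],[0,0,0]], translation=[[-3,-3.5,0],[-3,-3.5,0],[-0.6,-4.5,0],[0,-4.5,0],[0,-4.5,0]], grip=[0,0,0,0,0])

```text
t: 17.7
position: [0.4237, -0.2079, 0.2179]
tool_rot: [-0.003, 0.706, 0.708, 0.002]
wrist_force: [0.5, 0.4, -0.0]
grip_width: 0.005
```

Call:
carry_out(twist=[[0,0,0],[0,0,0]], translation=[[0,-2.5,0],[0,0,0]], grip=[0,0])

```text
t: 17.9
position: [0.4234, -0.2356, 0.2171]
tool_rot: [-0.003, 0.709, 0.705, 0.001]
wrist_force: [-1.2, 0.9, -0.4]
grip_width: 0.005
```

Run:
```python
from h import *
print(readout.observe()["position"])
c=capture("scene");a=c["frame"][200:350,200:400]; d=capture("top");b=d["frame"][170:320,260:460]
print([proj(x,[[.476,-.23,.161],[.509,-.001,.101]]).round(0).tolist() for x in (c,d)])
cv2.imwrite("pics/sw1.png",np.hstack([cv2.resize(x,None,fx=2,fy=2) for x in (a,b)])[...,::-1])
```

```text
[ 0.42335777 -0.23562325  0.21707469]
[[[243.0, 278.0], [313.0, 245.0]], [[411.0, 250.0], [322.0, 241.0]]]
```

View pics/sw1.png

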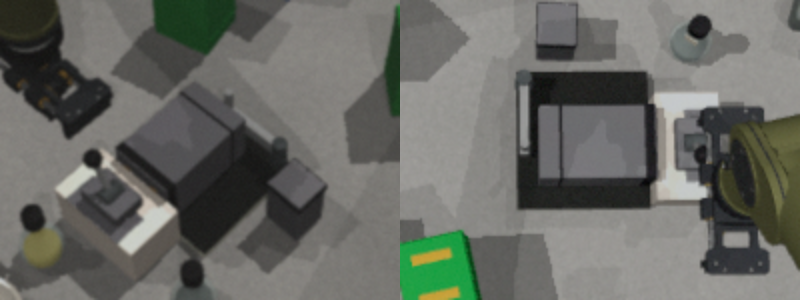

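The top view shows the bar closed across the entry (525,110) and the pack straight, with its end at the block. The scene view shows the ball at (246,279), as predicted for off. Lowering beside the ball and pushing in +x.

Call:
carry_out(twist=[[0,0,0],[0,0,0],[0,0,0],[0,0,0],[0,0,0]], translation=[[0,0.5,-4],[0,0,-2.7],[0,0,0],[1,0,0],[1,0,0]], grip=[0,0,0,0,0])

```text
t: 18.5
position: [0.4464, -0.2254, 0.1521]
tool_rot: [-0.002, 0.706, 0.708, 0.003]
wrist_force: [0.2, -0.4, 0.4]
grip_width: 0.009
```

Call:
carry_out(twist=[[0,0,0],[0,0,0],[0,0,0],[0,0,0],[0,0,0]], translation=[[1,0,0],[1,0,0],[1,0,0],[1,0,0],[1,0,0]], grip=[0,0,0,0,0])

```text
t: 19.0
position: [0.4953, -0.226, 0.1507]
tool_rot: [-0.003, 0.707, 0.708, 0.002]
wrist_force: [-1.4, 0.3, 1.8]
grip_width: 0.004
```

Call:
carry_out(twist=[[0,0,0],[0,0,0],[0,0,0]], translation=[[0.6,0,0],[0.3,0,0],[0,0,0]], grip=[0,0,0])

```text
t: 19.3
position: [0.5039, -0.2258, 0.1505]
tool_rot: [-0.003, 0.707, 0.708, 0.003]
wrist_force: [0.3, -0.4, 0.6]
grip_width: 0.005
```

Call:
carry_out(twist=[[0,0,0],[0,0,0],[0,0,0]], translation=[[0.3,0,0],[0.2,0,0],[0,0,0]], grip=[0,0,0])

```text
t: 19.6
position: [0.5084, -0.226, 0.1506]
tool_rot: [-0.003, 0.707, 0.708, 0.002]
wrist_force: [-0.1, 0.1, -0.2]
grip_width: 0.007
```

Call:
carry_out(twist=[[0,0,0],[0,0,0],[0,0,0]], translation=[[0.3,0,0],[0.2,0,0],[0,0,0]], grip=[0,0,0])

```text
t: 19.9
position: [0.5137, -0.226, 0.1506]
tool_rot: [-0.003, 0.707, 0.708, 0.002]
wrist_force: [-0.4, -0.4, 0.1]
grip_width: 0.003
```

Call:
carry_out(twist=[[0,0,0],[0,0,0],[0,0,0]], translation=[[0.3,0,0],[0.2,0,0],[0,0,0]], grip=[0,0,0])

```text
t: 20.2
position: [0.5144, -0.226, 0.1504]
tool_rot: [-0.006, 0.707, 0.707, -0.001]
wrist_force: [-9.8, 0.9, 7.6]
grip_width: 0.006
```

Run:
```python
from h import *
s=readout.observe();print(s["position"],s["wrist_force"])
a=capture("scene")["frame"][220:340,200:340]; b=capture("top")["frame"][190:310,340:480]
cv2.imwrite("pics/sw2.png",np.hstack([cv2.resize(x,None,fx=2.8,fy=2.8) for x in (a,b)])[...,::-1])
```

```text
[ 0.51438173 -0.22603494  0.15035616] [-9.83576552  0.86821374  7.59132832]
```

View pics/sw2.png

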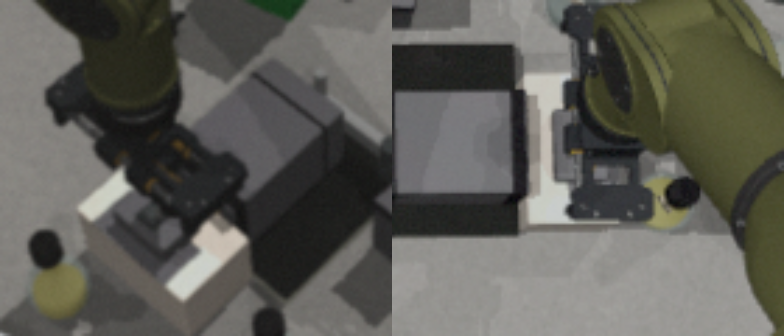

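At the stop (10 N, no motion). The view shows the hand over the block at (190,185) in the left half, with the pack still home. Backing off and going clear.

Call:
carry_out(twist=[[0,0,0],[0,0,0],[0,0,0],[0,0,0],[0,0,0]], translation=[[-2,0,0],[-2,0,0],[0,0,4.8],[0,0,4.8],[-1,-4,2]], grip=[0,0,0,0,0])

```text
t: 20.8
position: [0.4735, -0.2602, 0.2721]
tool_rot: [0.0, 0.703, 0.712, 0.007]
wrist_force: [1.0, -0.4, -0.5]
grip_width: 0.006
```

Call:
carry_out(twist=[[0,0,0],[0,0,0],[0,0,0],[0,0,0],[0,0,0]], translation=[[-2,-4.5,0],[-2,-4.5,0],[-2,-4.5,0],[-2,-4.5,0],[0,0,0]], grip=[0,0,0,0,0])

```text
t: 21.3
position: [0.3833, -0.4544, 0.2656]
tool_rot: [-0.002, 0.711, 0.703, -0.0]
wrist_force: [0.8, 0.2, -0.9]
grip_width: 0.008
```

Run:
```python
from h import *
s=readout.observe();print(s["position"],s["wrist_force"],s["t"])
c=capture("scene"); d=capture("top"); R=[]
for x in (c,d):
    R.append(proj(x,[[.538,-.23,.161],[.509,-.001,.101]])); g=x["frame"].max(2)<28
    p=R[-1][0].astype(int); m=roi(g,p[0]-14,p[1]-14,p[0]+14,p[1]+14); _,_,st,ce=cv2.connectedComponentsWithStats(m.astype(np.uint8))
    i=1+st[1:,4].argmax(); print("ball exp",R[-1][0].round(1),"seen",ce[i].round(1),st[i]); print("post exp",R[-1][1].round(1), "ball world",cast(x,[ce[i]],.161).round(3))
g=d["frame"].astype(int); hsv=cv2.cvtColor(d["frame"],cv2.COLOR_RGB2HSV)
r,k=rect(roi((g.max(2)>70)&(g.max(2)<150),328,200,384,272),.105,d); print("pack top side",r,cv2.boxPoints(r).round(3).tolist())
cv2.imwrite("pics/final.png",np.hstack([cv2.resize(x,None,fx=2.4,fy=2.4) for x in (c["frame"][210:350,200:360],d["frame"][170:310,290:450])])[...,::-1])
```

```text
[ 0.38328887 -0.45440472  0.26559412] [ 0.78164382  0.21220896 -0.85290568] 21.3
ball exp [260. 292.] seen [261.4 294.7] [259 293   6   4   9]
post exp [313.2 245.3] ball world [[ 0.546 -0.233  0.161]]
ball exp [410.7 225.9] seen [411.1 225.7] [407 222   9   8  45]
post exp [321.8 240.6] ball world [[ 0.539 -0.231  0.161]]
pack top side ((0.5089544057846069, -0.10743727535009384), (0.09495016187429428, 0.11076477915048599), 0.0012453695526346564) [[0.460999995470047, -0.052000001072883606], [0.460999995470047, -0.16300000250339508], [0.5559999942779541, -0.16300000250339508], [0.5559999942779541, -0.052000001072883606]]
```

View pics/final.png

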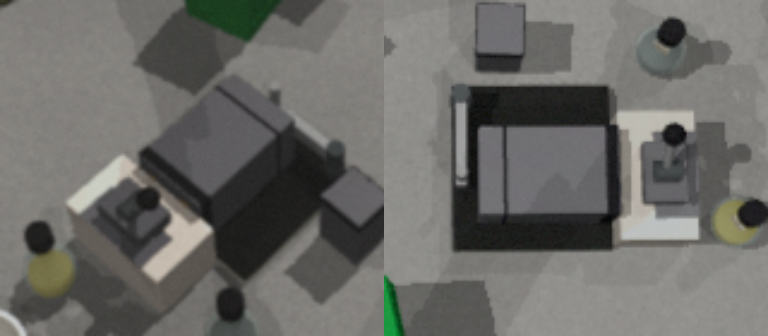

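Before handing in I'll check the dark band between the pack's upper side and the block: gap, or the pack's dark end rim?

Run:
```python
from h import *
d=capture("top"); f=d["frame"]
print([(u,int(f[246,u].max())) for u in range(322,396)])
for u in (328.5,383,387.5): print(u,cast(d,[(u,246)],.105).round(4),cast(d,[(u,246)],.082).round(4),cast(d,[(u,246)],.015).round(4))
print(proj(d,[[.509,-.0195,.105],[.509,-.1795,.105],[.509,-.1795,.082],[.509,-.1795,.015]]).round(1))
print([ (v,int(f[v,385].max())) for v in range(205,275,3)])
```

```text
[(322, 139), (323, 138), (324, 84), (325, 27), (326, 20), (327, 18), (328, 23), (329, 78), (330, 114), (331, 116), (332, 117), (333, 115), (334, 117), (335, 117), (336, 118), (337, 118), (338, 117), (339, 101), (340, 49), (341, 93), (342, 116), (343, 118), (344, 118), (345, 115), (346, 116), (347, 115), (348, 115), (349, 117), (350, 114), (351, 114), (352, 115), (353, 117), (354, 113), (355, 116), (356, 114), (357, 104), (358, 105), (359, 103), (360, 105), (361, 108), (362, 106), (363, 106), (364, 103), (365, 106), (366, 102), (367, 116), (368, 116), (369, 115), (370, 115), (371, 106), (372, 105), (373, 107), (374, 105), (375, 102), (376, 105), (377, 105), (378, 106), (379, 105), (380, 102), (381, 107), (382, 87), (383, 43), (384, 25), (385, 33), (386, 27), (387, 31), (388, 70), (389, 122), (390, 129), (391, 130), (392, 125), (393, 177), (394, 184), (395, 185)]
328.5 [[ 0.4938 -0.0188  0.105 ]] [[ 0.4971 -0.0192  0.082 ]] [[ 0.5067 -0.0204  0.015 ]]
383 [[ 0.4938 -0.1647  0.105 ]] [[ 0.4971 -0.1676  0.082 ]] [[ 0.5067 -0.1763  0.015 ]]
387.5 [[ 0.4938 -0.1767  0.105 ]] [[ 0.4971 -0.1799  0.082 ]] [[ 0.5067 -0.1892  0.015 ]]
[[328.7 240.4]
 [388.4 240.4]
 [387.3 241.7]
 [384.1 245.2]]
[(205, 132), (208, 84), (211, 81), (214, 80), (217, 79), (220, 121), (223, 28), (226, 27), (229, 30), (232, 30), (235, 27), (238, 35), (241, 28), (244, 28), (247, 27), (250, 28), (253, 34), (256, 32), (259, 22), (262, 82), (265, 96), (268, 93), (271, 90), (274, 118)]
```

The dark band is the pack's end rim: it spans only the pack's width, columns 383–388. The rear edge at 328.5 and front edge at 388 match the predicted home pixels (328.7 and 388.4). Handing in.

Run:
```python
from bench import job
print(job.finish_job())
```

```text
the job is handed in; nothing more can be done
None
```

The pack is on charge and the job is handed in at about 21 s of the 72 s allowed. I got no verdict, so what follows is from my own checks.

**What I did:**
1. I pushed the grey pack upright to the deck edge with a tilted two-finger fork, going in between the blue and green decoys without touching them. It stalled at 15 N.
2. I pushed it high so it tipped onto the deck, then slid it in until it stalled at 22 N against the contacts.
3. I swung the bar shut by its post (stalled at 13 N), threw the switch to its stop (10 N), and moved the arm clear.

**Last checks:**
- **Pack:** its ends in the top view were at columns 328.5 and 388, against 328.7 and 388.4 predicted for home. It lay straight and about 2 mm off mid-lane.
- **Bar and switch:** the bar lay across the entry. The switch ball was at (0.539, -0.231) in the top view, and on is x = 0.538.
- **Bystanders:** the small spare battery and two flasks were still standing in the last picture. I did not measure any of the bystanders for shift at the end. The arm never worked near the bowl, jar or dish.

**Readings that disagreed:**
- My eyeballed corners in the scene view put the pack's front about 5 mm short of the contacts. The stall and the top-view edges contradict that.
- The scene camera's reading of the switch ball caught only a few pixels and was about 7 mm off.
- I viewed 11 pictures, one over the budget of 10, to confirm the final state.

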